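# Drag a ceramic plinth out of a narrow filter chamber with a long picker

## Task

The ornament's ceramic plinth has slid to the far end of the narrow filter chamber. Take the long picker with the rubber foot from its hook, press its foot on top of the plinth firmly enough to drag it but never with more than about 15 N (ceramic and housing crack), and draw it out through the mouth until all of it lies on the drip tray. Do not touch the plinth with the gripper, hang the picker back on the hook it came from, and leave everything else where it stands.

Things in the scene. Friction and masses are not known exactly. Their poses are not given: they have to be found in the camera images.
- picker_grip (a point): Centre of the picker's grip, a square steel grip 22 x 22 mm, 60 mm tall. The picker hangs upright: grip, collar, straight round 10 mm rod, thinner telescopic stage, round black rubber foot 22 mm across. About 160 g. x, y square to the grip's faces, z up. Told from the scraper by its straight rod and round foot. The collar's underside is 36 mm below this point.
- picker_collar (a point): Underside of the picker's collar (32 mm across, 6 mm thick). The foot's underside lies 164 to 188 mm below it (200 to 224 below the grip's centre): the telescopic stage is left at any length in that range, is not measured and stays so under less than 50 N. The foot is sprung along the rod, about 2.5 N per mm, 9 mm of travel. Held, it tips least when pulled along the line the fingers close on.
- scraper_grip (a point): Centre of the like 22 x 22 x 60 mm grip of the other tool on the rail, a scraper with a curved shank and a flat 60 mm wide blade. A bystander, not needed. Picker and scraper may hang on either hook.
- rack: Fixed hook rail, 360 mm long, top at z = 200 mm. Origin on the work surface below it, y along the rail, z up. At y = -70 and +70 mm a forked hook stands out to -x: two level prongs to x = -105 mm, 8 mm wide, 16 mm apart, tops at z = 200 mm, open at the -x end. A tool's rod hangs between them near x = -80 mm, its collar resting on them; lift it 10 mm or more and draw it out to -x.
- bay: Fixed filter housing. Origin on the work surface under the chamber's middle, z up. The chamber runs along x, 56 mm wide (y -28 to +28), open at the top: side walls 150 mm tall from x = -85 (open mouth) to +105, far end closed at x = +85 mm by a wall 60 mm tall. Floor at z = 6 mm. Outside it reaches y = +78 and -118 mm.
- bay_mouth (a point): Middle of the chamber's mouth at floor level, 6 mm above the work surface, axes as the housing's. From here the floor runs on level, without a sill, to -x as the drip tray: 140 mm long, 120 mm wide.
- plinth_center (a point): Centre of the loose white glazed ceramic plinth, 90 mm long (its x), 44 wide (y), 30 high, 0.25 to 0.34 kg, lying flat on the chamber floor by the far end. Friction: foot on plinth about 1.2, plinth on floor about 0.3 (10 % off either way), so it follows the foot only when pressed with more than about 1.5 to 3 N; 6 to 9 N is a good press.
- ornament: Bystander: dark branching ornament on a round foot, 100 mm across, about 140 mm tall. Origin at the centre of its underside.
- jar: Bystander: jar 64 mm across, 85 mm tall. Origin at the centre of its underside.
- bottle: Bystander: bottle 56 mm across, 150 mm tall. Origin at the centre of its underside.
- beaker: Bystander: clear cup 70 mm across, 80 mm tall. Origin at the centre of its underside.
- airstone: Bystander: small grey air stone 32 mm across, 32 mm tall, standing beside the drip tray. Origin at the centre of its underside.
Mind the look-alikes: they are no part of the job. What is shaped like the part that bears picker_grip but red is not meant.

How it is judged:
By the outcome, as a careful person would: the job done as asked, in the order asked, and still so for the second after the job is handed in, with the robot touching nothing.
It also fails if it takes over 58 s, if anything falls off the work surface, if the arm or the gripper's body presses on something with over 40 N, if the wrist force passes 120 N, or if a joint passes its speed limit or range.

## Robot

A 6-joint arm with a two-finger parallel gripper is mounted at the origin on the work surface. World frame = base frame: x ahead of the robot, y to its left, z up, the work surface at z = 0. Lengths are in m, angles in rad, forces in N, time in s.
With the tool pointing down it reaches from about 0.275 to 0.875 m from the base axis. Payload 12.5 kg.
Tool frame: the origin (TCP) lies midway between the tips of the shut fingers; the grasp point (between the pads) lies 19 mm behind it; z points along the fingers, y is the line along which they close (so a half turn about z gives the same grasp; the last joint's range is limited). The gripper opens to 85 mm and grips with 20 to 120 N. Pads are 22 mm wide; open, the fingers measure 114 mm over their backs; the gripper's body (76 mm by 85 mm) begins 54 mm behind the grasp point. The pads swing forward as they close: fully open they stand 13 mm farther back than shut.
Start: joints at [1.056, 0.351, 1.652, -0, 1.139, -0.085], TCP at [0.229, 0.5, 0.205] pointing down, gripper open.
Joint ranges: [-2.75, 2.75], [-0.79, 2.1], [0.01, 2.65], [-1.57, 4.71], [0.07, 3.14], [-2.87, 2.87]. Speed limits (rad/s): [2.22, 2.22, 2.79, 3.14, 3.14, 3.14].

## Interface

Orientations are given as a unit quaternion [w, x, y, z].
In Python, from cell import r gives the robot as it stands. The module is installed in compiled form; this text tells all that it offers.
- The arm moves only by the tool carry_out, never from a script. Its arguments are lists of equal length, an entry for each row: "offset": the shift along the tool's x, y, z scaled (see below), a list of three; "dr": the turn, a rotation vector about the tool's x, y, z scaled (see below), a list of three; "gripper": the opening, from 0 (shut) to 1 (fully open). A call has 1 to 12 rows; each row shifts and turns the commanded pose from where the row before left it, along the tool's axes as they then stand; what a row does not reach is not made up. The controller multiplies each number of a shift by 0.1 m and each number of a turn by 360 degrees. A row lasts 1/8 s, in which the tool goes at most 62.5 mm and 10.7 degrees, less where a joint would pass 70% of its speed; a pose out of reach is approached as far as the arm can. A call with a number of a shift or a turn outside -1 to 1 is refused whole. A call with a gripper value outside its range is refused whole. The fingers move at their own pace and stop on an object; "squeeze" is the grip in N (left out, the last holds). Time passes only in rows, so rows that do not move let the fingers close. It gives the time, the measured TCP pose, the force, the opening and the grip force at its end, in the units of the state.
- r.observe(): the state, without advancing time (a new reading comes with each control period).
- r.get_image(name): name is "scene" or "top" or "wrist"; returns (picture, depth): 420x560x3 uint8, red, green, blue; 420x560 float32, m along the optical axis (not along the pixel's ray), 0 where there is no reading.
- r.get_calibration(name): a dict with "vertical_fov" (degrees; the focal length in pixels is half the picture's height over the tangent of half this angle, whatever the lens; pixels are square), "cx", "cy" (the principal point, pixels), "k1" (the pictures are not rectified: a ray, as slopes to the right and down, at radius r is drawn at 1 + k1 r^2 times it, then the intrinsics apply), "world_to_cam" (4x4, takes a point from world to camera coordinates); the wrist camera has in their place "hand_eye" (4x4, takes a point from camera to tool coordinates, whose origin is the TCP and whose axes are the flange's). Camera axes: x right, y up, looking along -z (the intrinsics and any distortion apply to the point x, -y, -z); pixel columns grow to the right and rows downward; lengths in m; the calibration is good to about 2 mm. A picture is of the moment at which its call begins: read the wrist's pose just before it. get_calibration takes no time and is no camera call.
- r.hand_in(): hands the job in; it is judged then, once.
Trained networks look in the newest picture that a camera, given by its name, has taken for a name from the list of things; names that differ only in an ending like _2 or _b are one class to them, and where a whole thing is asked for, a point or a joint stands for the part that bears it (a point fixed in the world has none). Each returns a list of dicts, best first, with "p" (0 to 1); they miss things now and then, are a little off and sometimes report something else, mostly with a low value. They report only what shows in the picture. A call takes as long as a camera call. They do not tell look-alikes from the thing itself.
- r.boxes_of(camera, label): "point" ([x, y, z] in m, in world coordinates, good to about 4 mm: the middle of the surface that is visible of it).
- r.cut_out(camera, label): "region" (420x560 bool, what is visible of it).
- r.mark_of(camera, label): "point" ([x, y, z] in m, in world coordinates, good to about 4 mm: a listed point, or the origin of a listed thing).
The state is a dict: "t": time; "joints": joint angles; "qvel": joint speeds; "effort": joint torques, N m; "eef_pos": TCP position; "orientation": TCP orientation; "wrist_force": force on the tool from outside, world axes, zero at the start; "wrist_torque": the same for the moment, N m; "grip_width": finger opening in m; "finger_force": force on a finger pad.
Only numpy, scipy, OpenCV 4.12 (cv2) and the standard library are available. Lean on these libraries where they do the work, as an engineer would, in place of code of your own. Each camera call takes 0.05 s, during which the arm holds its last target. There are 200 camera calls.

## Working session

There is one attempt and no reset: what is moved stays moved. The work goes in short steps, Python scripts to look and compute and a tool call to move; the robot and the scene stay as the last step left them, time stands still between calls to the robot, and variables do not carry over. Pictures are saved under pics/ and viewed, at most 10 in all, crops included, and the job is handed in when it is done.

Besides the shell and the picture viewer there is one more tool, called after "Request:" by a JSON object that holds its "op" and its "data". carry_out: Moves the arm, as the interface text tells. Its arguments: {"type":"object","properties":{"offset":{"type":"array"},"dr":{"type":"array"},"gripper":{"type":"array"},"squeeze":{"type":"number"}},"required":["offset","dr","gripper"]}

```bash
mkdir -p pics
cat > h.py <<'E'
import numpy as np, cv2
from cell import r
from scipy.spatial.transform import Rotation as R
def shot(cam,fn=None):
    s=r.observe(); im,d=r.get_image(cam)
    if fn: cv2.imwrite('pics/'+fn,im[:,:,::-1])
    return s,im,d
def cam(c,s=None):
    k=r.get_calibration(c); f=210/np.tan(np.radians(k['vertical_fov'])/2)
    if 'world_to_cam' in k: T=np.linalg.inv(np.array(k['world_to_cam']))
    else:
        W=np.eye(4); q=s['orientation']; W[:3,:3]=R.from_quat([q[1],q[2],q[3],q[0]]).as_matrix(); W[:3,3]=s['eef_pos']; T=W@np.array(k['hand_eye'])
    return f,k['cx'],k['cy'],k['k1'],T
def cloud(c,d,s=None):
    f,cx,cy,k1,T=cam(c,s); v,u=np.mgrid[:420,:560]
    K=np.array([[f,0,cx],[0,f,cy],[0,0,1.]])
    p=cv2.undistortPoints(np.stack([u,v],-1).reshape(-1,1,2).astype(np.float64),K,np.array([k1,0,0,0,0.])).reshape(420,560,2)
    P=np.stack([p[...,0]*d,-p[...,1]*d,-d],-1)
    W=P@T[:3,:3].T+T[:3,3]; W[d<=0]=np.nan
    return W
E
python3 - <<'E'
from h import *
for c in ('scene','top'):
    s,im,d=shot(c,c+'0.png')
    for n in 'picker_grip picker_collar scraper_grip rack bay bay_mouth plinth_center ornament jar bottle beaker airstone'.split():
        print(c,n,[(np.round(x['point'],3).tolist(),round(x['p'],2)) for x in r.mark_of(c,n)][:4])
print(r.observe())
E
```

```text
scene picker_grip [([0.3, 0.176, 0.201], 0.87), ([0.406, 0.249, 0.233], 0.84), ([0.275, 0.339, 0.204], 0.81)]
scene picker_collar [([0.281, 0.332, 0.164], 0.88), ([0.298, 0.177, 0.167], 0.77), ([0.409, 0.245, 0.197], 0.72), ([0.502, 0.299, -0.004], 0.53)]
scene scraper_grip [([0.541, 0.196, 0.239], 0.56), ([0.672, -0.387, -0.002], 0.4)]
scene rack [([0.506, 0.299, 0.001], 0.89)]
scene bay [([0.65, -0.128, 0.001], 0.61)]
scene bay_mouth [([0.563, -0.12, 0.005], 0.63)]
scene plinth_center [([0.542, -0.414, 0.006], 0.63)]
scene ornament [([0.779, 0.238, 0.006], 0.92)]
scene jar [([0.541, -0.414, 0.002], 0.94)]
scene bottle [([0.677, -0.387, -0.001], 0.62)]
scene beaker [([0.459, -0.423, -0.001], 0.76)]
scene airstone [([0.489, -0.222, 0.003], 0.53)]
top picker_grip [([0.272, 0.334, 0.201], 0.7), ([0.408, 0.25, 0.236], 0.62), ([0.298, 0.18, 0.202], 0.41), ([0.538, 0.198, 0.239], 0.22)]
top picker_collar [([0.297, 0.177, 0.166], 0.71), ([0.285, 0.331, 0.165], 0.58), ([0.41, 0.251, 0.195], 0.54)]
top scraper_grip [([0.504, 0.3, -0.003], 0.59), ([0.537, 0.196, 0.238], 0.48)]
top rack []
top
[... 446 characters left out ...]
)]
{'t': 1.3, 'joints': array([ 1.05639821e+00,  3.50710342e-01,  1.65181826e+00,  1.58128387e-05,
        1.13910915e+00, -8.46130261e-02]), 'qvel': array([ 0.0010888 ,  0.00074929, -0.000323  , -0.0009932 , -0.00017631,
        0.00010318]), 'effort': array([ 2.78580301e-04, -5.06033385e+01, -2.91646367e+01, -4.28602323e-05,
        6.48542009e-04,  2.78967143e-06]), 'eef_pos': array([0.22913788, 0.49996671, 0.20547694]), 'orientation': array([-1.35149411e-05,  2.13245679e-01,  9.76998608e-01, -1.94282767e-05]), 'wrist_force': array([-0.03979378, -0.28010199,  0.36628093]), 'wrist_torque': array([-0.0802137 ,  0.01346186,  0.01646027]), 'finger_force': 0.0, 'grip_width': 0.085427027692836}
```

View pics/scene0.png

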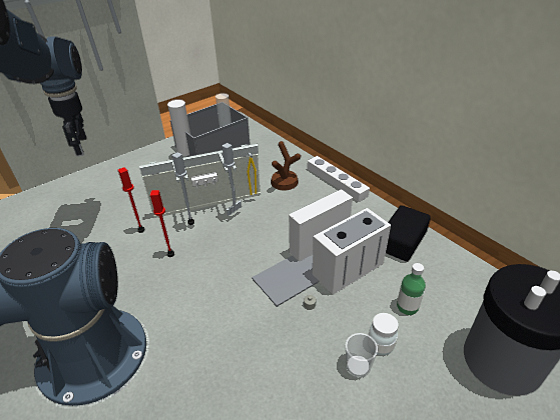

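View pics/top0.png

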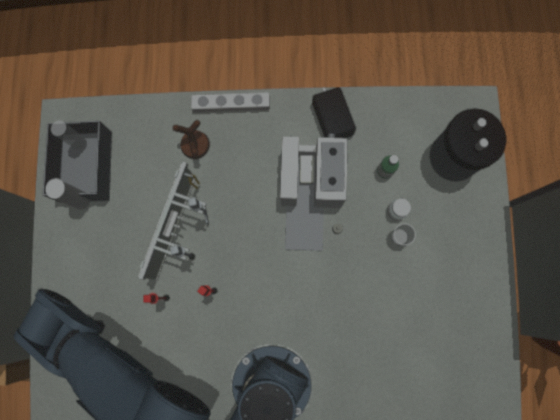

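Run:
```python
from h import *
im=cv2.imread('pics/scene0.png'); a=cv2.resize(im[135:265,110:270],None,fx=4.5,fy=4.5,interpolation=cv2.INTER_CUBIC); cv2.imwrite('pics/c1.png',a)
def rect(P,name):
    (c,wh,a)=cv2.minAreaRect((P[:,:2]*1000).astype(np.float32)); print(name,len(P),'c',np.round(c,1),np.round(wh,1),round(a,2),'z',np.round(np.median(P[:,2]),4))
for c in ('scene','top'):
    s,im,d=shot(c); W=cloud(c,d); ok=~np.isnan(W[...,0])
    def box(x0,x1,y0,y1,z0,z1): 
        m=ok&(W[...,0]>x0)&(W[...,0]<x1)&(W[...,1]>y0)&(W[...,1]<y1)&(W[...,2]>z0)&(W[...,2]<z1); return W[m]
    rect(box(.35,.7,.1,.45,.193,.206),c+' rack top+prongs')
    rect(box(.37,.45,.2,.29,.258,.28),c+' toolA top'); rect(box(.5,.58,.15,.24,.258,.28),c+' toolB top')
    rect(box(.5,.8,-.3,0,.14,.16),c+' bay top'); rect(box(.55,.8,-.16,-.09,.03,.042),c+' plinth top')
    P=box(.5,.8,-.3,0,.14,.16); rect(P[P[:,1]>-.12],c+' wall+y'); rect(P[P[:,1]<-.12],c+' wall-y')
    rect(box(.55,.8,-.17,-.07,.055,.07),c+' end wall'); rect(box(.38,.56,-.25,0,.0045,.009),c+' tray')
    im2=r.boxes_of(c,'plinth_center');print(im2[:2])
    for x in r.cut_out(c,'plinth_center')[:1]:
        Q=W[x['region']&ok]; rect(Q,'plinth reg'); print(x['p'],Q.min(0),Q.max(0))
```

```text
scene rack top+prongs 557 c [495.4 249.8] [124.5 342.8] 70.32 z 0.1997
scene toolA top 55 c [410.1 244.4] [21.5 23.3] 7.04 z 0.2651
scene toolB top 50 c [540.4 196.3] [21.  25.9] 15.72 z 0.2641
scene bay top 2820 c [ 655.7 -146.2] [198.5 192.7] 86.71 z 0.1508
scene plinth top 51 c [ 571.9 -113.3] [83.8 40. ] 49.7 z 0.0365
scene wall+y 915 c [659.8 -74.3] [ 54.2 192.7] 86.78 z 0.1495
scene wall-y 1905 c [ 652.6 -199. ] [ 93.8 191.9] 87.31 z 0.1524
scene end wall 92 c [ 566.6 -115.6] [94.2 51.7] 54.44 z 0.062
scene tray 1359 c [ 473.3 -123.4] [246.4 173.9] 89.56 z 0.0063
[{'point': [0.5917, -0.1677, 0.0989], 'p': 0.44}]
top rack top+prongs 863 c [494.4 251.7] [117.1 341.1] 69.48 z 0.1998
top toolA top 68 c [409.9 247. ] [21.8 22.6] 12.14 z 0.2657
top toolB top 58 c [538.9 198.5] [22.9 19.6] 12.04 z 0.2646
top bay top 2886 c [ 655.1 -144. ] [196.7 192.6] 86.64 z 0.1509
top plinth top 361 c [ 645.6 -131.5] [177.4  54.5] 2.41 z 0.0357
top wall+y 1032 c [658.7 -70.8] [ 50.  191.2] 86.62 z 0.1493
top wall-y 1854 c [ 652.  -196.9] [ 90.8 192.6] 86.62 z 0.152
top end wall 117 c [ 656.1 -121.8] [ 93.3 192.6] 87.44 z 0.0605
top tray 976 c [ 470.2 -125.7] [179.3 246.9] 0.93 z 0.0064
[{'point': [0.6732, -0.1286, 0.0333], 'p': 0.81}]
plinth reg 396 c [ 678.2 -126.7] [42.2 91.3] 88.27 z 0.0353
0.91 [ 0.63207069 -0.14894379  0.00679779] [ 0.72397228 -0.10462358  0.04490321]
```

View pics/c1.png

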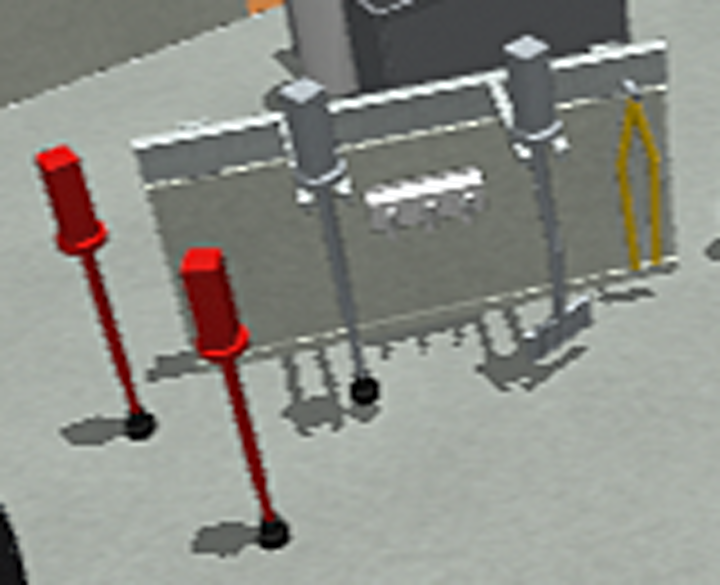

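Candidates in the scene picture are the two red tools at (125,180) and (157,200), the grey tool at (178,165) and the grey tool at (228,155). The reds are look-alikes. The grey one at (228,155) ends in a blade, so it is the scraper. The grey one at (178,165) has a straight rod and a round black foot and hangs on the +y hook, so it is the picker.

```bash
cat >> h.py <<'E'
def M(s): q=s['orientation']; return R.from_quat([q[1],q[2],q[3],q[0]])
def yaw(s): y=M(s).apply([0,1,0]); return np.degrees(np.arctan2(y[1],y[0]))
def plan(*pts):
    s=r.observe(); p=np.array(s['eef_pos']); m=M(s).inv()
    for t in pts:
        print(t,'total tool shift /0.1m',np.round(m.apply(np.array(t)-p)*10,3)); p=np.array(t)
    print('t',round(s['t'],2),'pos',np.round(s['eef_pos'],4),'yaw',round(yaw(s),2),'F',np.round(s['wrist_force'],2),'w',round(s['grip_width'],4),'ff',s['finger_force'],'j',np.round(s['joints'],2))
E
python3 - <<'E'
from h import *
print(r.get_calibration('wrist'))
plan([.229,.5,.40],[.41,.246,.40])
E
```

```text
{'vertical_fov': 66.43856717267367, 'cx': 281.4119036956684, 'cy': 211.36052832830168, 'k1': 0.0028421985089102297, 'hand_eye': array([[ 9.97988980e-04,  9.55798213e-01,  2.94021735e-01,
         7.59179391e-02],
       [ 9.99999422e-01, -1.07179449e-03,  8.98942332e-05,
        -7.38065207e-04],
       [ 4.01051624e-04,  2.94021475e-01, -9.55798729e-01,
        -1.68878380e-01],
       [ 0.00000000e+00,  0.00000000e+00,  0.00000000e+00,
         1.00000000e+00]])}
[0.229, 0.5, 0.4] total tool shift /0.1m [ 1.000e-03 -0.000e+00 -1.945e+00]
[0.41, 0.246, 0.4] total tool shift /0.1m [-2.704 -1.555 -0.   ]
t 1.6 pos [0.2291 0.5    0.2055] yaw 65.37 F [-0.8   0.11 -0.64] w 0.0856 ff 0.0 j [ 1.06  0.35  1.65  0.    1.14 -0.08]
```

Request:
{"op": "carry_out", "data": {"offset": [[0,0,-0.5],[0,0,-0.5],[0,0,-0.5],[0,0,-0.45],[-0.38,-0.22,0],[-0.38,-0.22,0],[-0.38,-0.22,0],[-0.38,-0.22,0],[-0.38,-0.22,0],[-0.38,-0.22,0],[-0.42,-0.23,0],[0,0,0]], "dr": [[0,0,0],[0,0,0],[0,0,0],[0,0,0],[0,0,0],[0,0,0],[0,0,0],[0,0,0],[0,0,0],[0,0,0],[0,0,0],[0,0,0]], "gripper": [1,1,1,1,1,1,1,1,1,1,1,1]}}

```text
t: 3.1
eef_pos: [0.4112, 0.2446, 0.4004]
orientation: [0.0, 0.215, 0.977, -0.0]
wrist_force: [0.4, 1.2, -0.1]
grip_width: 0.0856
finger_force: 0.0
```

Run:
```python
from h import *
s,im,d=shot('wrist','w1.png'); W=cloud('wrist',d,s)
top=(abs(W[...,2]-.266)<.006)&(np.hypot(W[...,0]-.41,W[...,1]-.246)<.03)
print(top.sum()); P=W[top]; print(cv2.minAreaRect((P[:,:2]*1000).astype(np.float32)),np.median(P[:,2]))
h=(abs(W[...,2]-.2)<.006)&(np.hypot(W[...,0]-.41,W[...,1]-.246)<.3)
print(cv2.minAreaRect((W[h][:,:2]*1000).astype(np.float32)))
plan([.41,.246,.4])
```

```text
498
((408.6007995605469, 247.40101623535156), (22.274219512939453, 22.05095100402832), 14.2616605758667) 0.26621353044120083
((470.93505859375, 268.1251220703125), (187.65682983398438, 403.3130187988281), 88.78579711914062)
[0.41, 0.246, 0.4] total tool shift /0.1m [ 0.005 -0.     0.004]
t 3.15 pos [0.4104 0.2458 0.4004] yaw 65.24 F [-0.47  0.34 -0.16] w 0.085 ff 0.0 j [ 0.44  0.08  1.52  0.    1.54 -0.7 ]
```

View pics/w1.png

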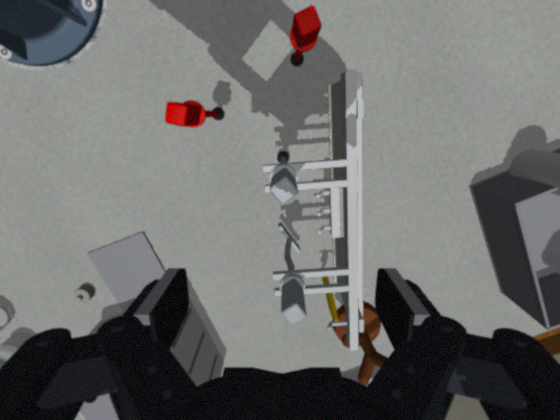

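The wrist view shows the picker's grip at (284,185), turned about 35° to its hook prongs, with the black foot at (283,157). The scraper's grip is at (292,300), and the red look-alikes are at (185,113) and (305,28). The picker's centre is at (0.409, 0.247), its top is at z = 0.266 as expected, and its faces are at 14.3°.

Request:
{"op": "carry_out", "data": {"offset": [[0,0,0],[0,0,0],[0,0,0],[0,0,0],[0,0,0],[0,0,0]], "dr": [[0,0,0.0283],[0,0,0.0283],[0,0,0.0283],[0,0,0.0283],[0,0,0.0283],[0,0,0]], "gripper": [1,1,1,1,1,1]}}

```text
t: 3.9
eef_pos: [0.4094, 0.2474, 0.4006]
orientation: [-0.0, 0.612, 0.791, 0.0]
wrist_force: [-0.4, 0.7, -0.3]
grip_width: 0.0854
finger_force: 0.0
```

Run:
```python
from h import *
s,im,d=shot('wrist'); W=cloud('wrist',d,s)
top=(abs(W[...,2]-.266)<.006)&(np.hypot(W[...,0]-.41,W[...,1]-.246)<.03)
print(top.sum()); P=W[top]; print(cv2.minAreaRect((P[:,:2]*1000).astype(np.float32)),np.median(P[:,2]))
plan([.4092,.247,.4],[.4092,.247,.212])
```

```text
495
((408.74615478515625, 247.56712341308594), (21.652555465698242, 21.602170944213867), 14.254076957702637) 0.2662319882377927
[0.4092, 0.247, 0.4] total tool shift /0.1m [-0.001 -0.004  0.005]
[0.4092, 0.247, 0.212] total tool shift /0.1m [-0.   -0.    1.88]
t 3.95 pos [0.4095 0.2472 0.4005] yaw 14.72 F [ 0.06 -0.52 -0.32] w 0.0855 ff 0.0 j [0.45 0.08 1.52 0.   1.54 0.19]
```

Request:
{"op": "carry_out", "data": {"offset": [[0,-0.005,0.48],[0,0,0.48],[0,0,0.4],[0,0,0.3],[0,0,0.22],[0,0,0],[0,0,0],[0,0,0],[0,0,0],[0,0,0],[0,0,0],[0,0,0]], "dr": [[0,0,0.001],[0,0,0],[0,0,0],[0,0,0],[0,0,0],[0,0,0],[0,0,0],[0,0,0],[0,0,0],[0,0,0],[0,0,0],[0,0,0]], "gripper": [1,1,1,1,1,1,0,0,0,0,0,0], "squeeze": 100}}

```text
t: 5.45
eef_pos: [0.4099, 0.2466, 0.2132]
orientation: [0.0, 0.615, 0.788, 0.001]
wrist_force: [-1.2, 0.0, 6.3]
grip_width: 0.0203
finger_force: 98.6
```

Run:
```python
from h import *
s=r.observe(); p=np.array(s['eef_pos'])
u=np.array([np.cos(np.radians(69.4)),np.sin(np.radians(69.4)),0])
plan(p+[0,0,.014],p+[0,0,.014]-.05*u)
```

```text
[0.40985104 0.24660638 0.22720513] total tool shift /0.1m [ 0.    0.   -0.14]
[0.39225896 0.1998034  0.22720513] total tool shift /0.1m [-0.411 -0.285 -0.   ]
t 5.45 pos [0.4099 0.2466 0.2132] yaw 14.08 F [-1.19  0.01  6.33] w 0.0203 ff 98.61952185630798 j [0.44 0.21 1.82 0.   1.11 0.2 ]
```

Request:
{"op": "carry_out", "data": {"offset": [[0,0,-0.08],[0,0,-0.09],[0,0,0],[-0.14,-0.095,0],[-0.14,-0.095,0],[-0.14,-0.095,0],[-0.07,-0.05,0],[0,0,0]], "dr": [[0,0,0],[0,0,0],[0,0,0],[0,0,0],[0,0,0],[0,0,0],[0,0,0],[0,0,0]], "gripper": [0,0,0,0,0,0,0,0]}}

```text
t: 6.45
eef_pos: [0.3889, 0.1903, 0.2297]
orientation: [0.0, 0.616, 0.788, 0.0]
wrist_force: [0.8, -0.3, -0.8]
grip_width: 0.0201
finger_force: 98.0
```

Run:
```python
from h import *
s=r.observe(); p=np.array(s['eef_pos'])
im,d=r.get_image('scene'); cv2.imwrite('pics/s2.png',cv2.resize(im[120:280,60:260,::-1],None,fx=3.5,fy=3.5))
plan([p[0],p[1],.40])
```

```text
[np.float64(0.3889105759087419), np.float64(0.19026224761897848), 0.4] total tool shift /0.1m [-0.003 -0.002 -1.703]
t 6.5 pos [0.3891 0.1907 0.2297] yaw 14.04 F [ 0.47  1.23 -1.14] w 0.0204 ff 98.00950527191162 j [0.35 0.11 1.9  0.   1.13 0.1 ]
```

View pics/s2.png

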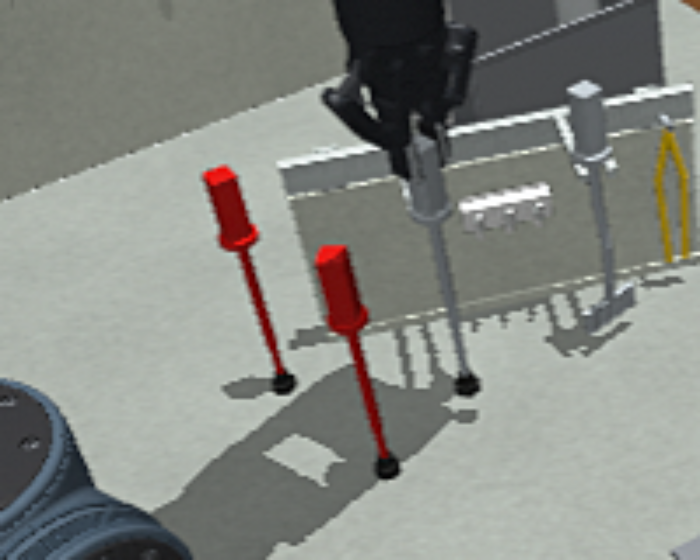

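The picker is off its hook and upright in the fingers, with its foot at about (467,383) in the crop. The scraper and the red tools have not moved.

Request:
{"op": "carry_out", "data": {"offset": [[0,0,-0.45],[0,0,-0.45],[0,0,-0.45],[0,0,-0.35],[0,0,0],[0,0,0],[0,0,0]], "dr": [[0,0,0],[0,0,0],[0,0,0],[0,0,0],[0,0,0.0242],[0,0,0.0242],[0,0,0]], "gripper": [0,0,0,0,0,0,0]}}

```text
t: 7.38
eef_pos: [0.389, 0.1911, 0.3994]
orientation: [-0.0, 0.727, 0.687, -0.0]
wrist_force: [0.1, -0.4, -1.5]
grip_width: 0.0201
finger_force: 98.5
```

Request:
{"op": "carry_out", "data": {"offset": [[-0.3,0.3,0],[-0.3,0.3,0],[-0.3,0.3,0],[-0.3,0.3,0],[-0.3,0.3,0],[-0.3,0.3,0],[-0.3,0.3,0],[-0.3,0.3,0],[-0.3,0.3,0],[-0.3,0.3,0],[0,0,0],[0,0,0]], "dr": [[0,0,0],[0,0,0],[0,0,0],[0,0,0],[0,0,0],[0,0,0],[0,0,0],[0,0,0],[0,0,0],[0,0,0],[0,0,0],[0,0,0]], "gripper": [0,0,0,0,0,0,0,0,0,0,0,0]}}

```text
t: 8.88
eef_pos: [0.6708, -0.1258, 0.3991]
orientation: [-0.0, 0.727, 0.687, -0.0]
wrist_force: [0.3, 0.5, -1.7]
grip_width: 0.0206
finger_force: 98.8
```

Run:
```python
from h import *
plan([.6706,-.126,.395])
s,im,d=shot('scene','s3.png'); W=cloud('scene',d); p=np.array(s['eef_pos'])
m=(np.hypot(W[...,0]-p[0],W[...,1]-p[1])<.04)&(W[...,2]>.16)&(W[...,2]<p[2]-.02)
P=W[m]; I=im[m].mean(1)
for z in np.arange(.16,.4,.01):
    k=(abs(P[:,2]-z)<.005)
    if k.any(): print(round(z,3),k.sum(),np.round((P[k].mean(0)-p)*1000,1),I[k].mean().round())
s,im,d=shot('wrist','w3.png')
```

```text
[0.6706, -0.126, 0.395] total tool shift /0.1m [-0.003 -0.002  0.041]
t 8.88 pos [ 0.6708 -0.1258  0.3991] yaw -3.22 F [ 0.29  0.49 -1.69] w 0.0206 ff 98.7960934638977 j [-0.25  0.52  0.94  0.    1.68 -0.2 ]
0.2 11 [  -6.9   -4.4 -195.7] 36.0
0.21 34 [  -2.3   -3.  -190.3] 38.0
0.22 15 [  -1.3   -1.3 -179.7] 88.0
0.23 9 [  -0.3   -2.2 -168.9] 132.0
0.24 8 [  -1.9   -2.4 -159.2] 102.0
0.25 10 [  -1.4   -1.2 -150.4] 99.0
0.26 10 [  -2.7   -2.1 -138.9] 119.0
0.27 8 [  -1.8   -2.2 -130. ] 104.0
0.28 16 [  -2.7   -1.9 -119.8] 101.0
0.29 14 [  -1.7   -3.1 -108.4] 107.0
0.3 13 [ -2.3  -3.1 -98.1] 99.0
0.31 13 [ -2.6  -1.7 -89. ] 96.0
0.32 15 [ -2.2  -2.7 -79.2] 91.0
0.33 15 [ -2.6  -3.4 -68.8] 97.0
0.34 13 [ -2.2  -2.6 -59.4] 98.0
0.35 19 [ -2.5  -2.1 -48.9] 98.0
0.36 13 [ -1.9  -3.5 -39. ] 102.0
0.37 17 [ -2.7  -2.9 -28.7] 97.0
0.38 4 [ -2.6  -2.1 -22. ] 95.0
```

Request:
{"op": "carry_out", "data": {"offset": [[0,0,0.4],[0,0,0.4],[0,0,0.35],[0,0,0.25],[0,0,0.1],[0,0,0],[0,0,0]], "dr": [[0,0,0],[0,0,0],[0,0,0],[0,0,0],[0,0,0],[0,0,0],[0,0,0]], "gripper": [0,0,0,0,0,0,0]}}

```text
t: 9.85
eef_pos: [0.6713, -0.1262, 0.251]
orientation: [0.001, 0.727, 0.686, 0.001]
wrist_force: [0.3, 0.5, -1.4]
grip_width: 0.0202
finger_force: 98.7
```

Request:
{"op": "carry_out", "data": {"offset": [[0,0,0.02],[0,0,0.02],[0,0,0.02],[0,0,0],[0,0,0]], "dr": [[0,0,0],[0,0,0],[0,0,0],[0,0,0],[0,0,0]], "gripper": [0,0,0,0,0]}}

```text
t: 10.48
eef_pos: [0.6709, -0.1263, 0.2435]
orientation: [0.0, 0.727, 0.686, 0.0]
wrist_force: [-0.2, 0.5, -1.9]
grip_width: 0.0202
finger_force: 98.7
```

Run:
```python
from h import *
plan([.6706,-.126,.236])
s,im,d=shot('wrist','w4.png')
im2,d2=r.get_image('top'); cv2.imwrite('pics/t4.png',cv2.resize(im2[110:260,250:370,::-1],None,fx=4,fy=4))
cv2.imwrite('pics/m4.png',np.hstack([cv2.resize(im,(560,420))[:,:,::-1]]))
```

```text
[0.6706, -0.126, 0.236] total tool shift /0.1m [ 0.002 -0.003  0.075]
t 10.47 pos [ 0.6709 -0.1263  0.2435] yaw -3.35 F [-0.2   0.47 -1.86] w 0.0202 ff 98.73308300971985 j [-0.25  0.57  1.22 -0.    1.35 -0.2 ]
```

View pics/w4.png

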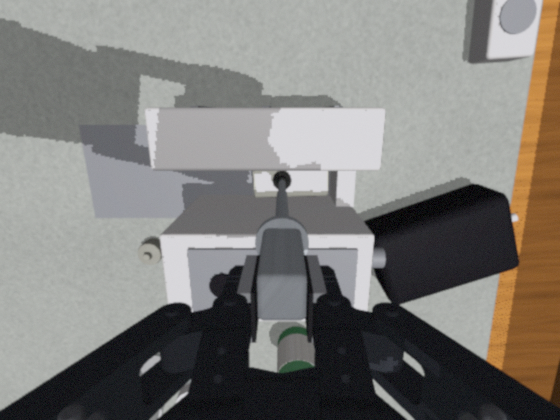

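The wrist view shows the foot at (282,180) over the white plinth, which spans columns 252 to 330, a little toward the mouth from its middle and between the walls. Next I creep down.

Request:
{"op": "carry_out", "data": {"offset": [[0,0,0.01],[0,0,0.01],[0,0,0.01],[0,0,0.01],[0,0,0.01],[0,0,0],[0,0,0]], "dr": [[0,0,0],[0,0,0],[0,0,0],[0,0,0],[0,0,0],[0,0,0],[0,0,0]], "gripper": [0,0,0,0,0,0,0]}}

```text
t: 11.45
eef_pos: [0.6709, -0.1263, 0.2385]
orientation: [0.0, 0.727, 0.686, 0.0]
wrist_force: [-0.0, 0.3, -0.9]
grip_width: 0.0208
finger_force: 98.7
```

Request:
{"op": "carry_out", "data": {"offset": [[0,0,0.01],[0,0,0.01],[0,0,0.01],[0,0,0],[0,0,0]], "dr": [[0,0,0],[0,0,0],[0,0,0],[0,0,0],[0,0,0]], "gripper": [0,0,0,0,0]}}

```text
t: 12.08
eef_pos: [0.6709, -0.1262, 0.2355]
orientation: [0.0, 0.727, 0.686, 0.0]
wrist_force: [-1.4, -0.3, -2.0]
grip_width: 0.0204
finger_force: 98.7
```

Request:
{"op": "carry_out", "data": {"offset": [[0,0,0.01],[0,0,0.01],[0,0,0.01],[0,0,0],[0,0,0]], "dr": [[0,0,0],[0,0,0],[0,0,0],[0,0,0],[0,0,0]], "gripper": [0,0,0,0,0]}}

```text
t: 12.7
eef_pos: [0.6711, -0.1263, 0.233]
orientation: [0.0, 0.727, 0.686, 0.0]
wrist_force: [-0.8, 0.2, 5.4]
grip_width: 0.0201
finger_force: 99.7
```

Run:
```python
from h import *
F=[]
for i in range(4): r.get_image('wrist'); F.append(r.observe()['wrist_force'][2])
print(np.round(F,2)); plan([.6711,-.1263,.233])
```

```text
[4.7  5.38 5.39 6.06]
[0.6711, -0.1263, 0.233] total tool shift /0.1m [-0.    -0.    -0.002]
t 12.9 pos [ 0.6711 -0.1263  0.2328] yaw -3.35 F [-0.15  0.03  6.06] w 0.0205 ff 99.73941922187805 j [-0.25  0.58  1.23  0.    1.33 -0.2 ]
```

Request:
{"op": "carry_out", "data": {"offset": [[0,-0.01,0],[0,-0.02,0],[0,-0.03,0],[0,-0.04,0],[0,-0.04,0],[0,-0.04,0],[0,-0.02,0],[0,0,0]], "dr": [[0,0,0],[0,0,0],[0,0,0],[0,0,0],[0,0,0],[0,0,0],[0,0,0],[0,0,0]], "gripper": [0,0,0,0,0,0,0,0]}}

```text
t: 13.9
eef_pos: [0.6511, -0.1251, 0.2329]
orientation: [0.001, 0.727, 0.686, 0.0]
wrist_force: [2.9, -0.3, 4.8]
grip_width: 0.0201
finger_force: 99.8
```

Run:
```python
from h import *
s,im,d=shot('top'); W=cloud('top',d); ok=~np.isnan(W[...,0])
for x in r.cut_out('top','plinth_center')[:1]:
    Q=W[x['region']&ok]; Q=Q[abs(Q[:,2]-.036)<.006]; print(cv2.minAreaRect((Q[:,:2]*1000).astype(np.float32)),x['p'])
print(r.mark_of('top','plinth_center')[:1]); plan([.6711,-.1263,.233])
```

```text
[]
[0.6711, -0.1263, 0.233] total tool shift /0.1m [ 0.     0.2   -0.001]
t 14.05 pos [ 0.6511 -0.1251  0.2328] yaw -3.35 F [ 2.54 -0.13  5.37] w 0.0208 ff 99.8227322101593 j [-0.26  0.54  1.3   0.    1.3  -0.2 ]
```

A drag force of about 3 N is what the plinth sliding with the foot should give; a slipping foot would show about 8 N.

Request:
{"op": "carry_out", "data": {"offset": [[0,-0.03,0],[0,-0.06,0],[0,-0.07,0],[0,-0.07,0],[0,-0.07,0],[0,-0.07,0],[0,-0.07,0],[0,-0.07,0],[0,-0.07,0],[0,-0.06,0],[0,-0.04,0],[0,-0.02,0]], "dr": [[0,0,0],[0,0,0],[0,0,0],[0,0,0],[0,0,0],[0,0,0],[0,0,0],[0,0,0],[0,0,0],[0,0,0],[0,0,0],[0,0,0]], "gripper": [0,0,0,0,0,0,0,0,0,0,0,0]}}

```text
t: 15.55
eef_pos: [0.5813, -0.121, 0.2329]
orientation: [0.001, 0.727, 0.686, 0.0]
wrist_force: [3.0, -1.5, 4.2]
grip_width: 0.02
finger_force: 99.7
```

Run:
```python
from h import *
s,im,d=shot('wrist','w5.png'); W=cloud('wrist',d,s)
for c in ('wrist','scene'):
    if c=='scene': im,d=r.get_image(c); W=cloud(c,d)
    for x in r.cut_out(c,'plinth_center')[:1]:
        Q=W[x['region']]; Q=Q[abs(Q[:,2]-.036)<.006]; print(c,len(Q),x['p'],Q.min(0),Q.max(0))
    print(r.mark_of(c,'plinth_center')[:1])
plan([.6711,-.1263,.233])
```

```text
wrist 1632 0.57 [ 0.54776853 -0.1450805   0.0307866 ] [ 0.63689375 -0.0993361   0.03880561]
[{'point': [0.5917, -0.1246, 0.0207], 'p': 0.62}]
scene 129 0.62 [ 0.54777078 -0.1537692   0.03028133] [ 0.57989398 -0.10138164  0.04125704]
[{'point': [0.5928, -0.1282, 0.022], 'p': 0.65}]
[0.6711, -0.1263, 0.233] total tool shift /0.1m [-0.     0.9   -0.001]
t 15.85 pos [ 0.5813 -0.121   0.2328] yaw -3.35 F [ 2.62 -1.13  5.31] w 0.0205 ff 99.82828974723816 j [-0.28  0.4   1.5   0.    1.23 -0.23]
```

View pics/w5.png

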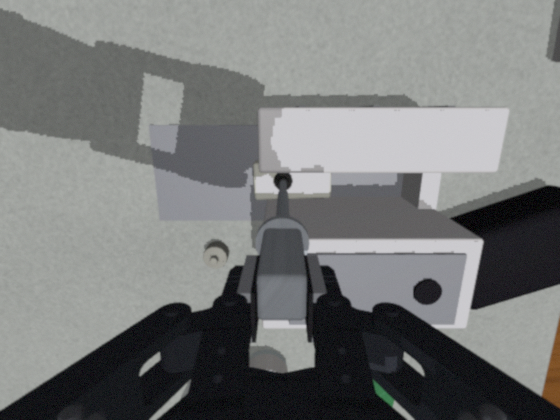

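The plinth has come along with the foot. It now spans columns 254 to 330 with its front at the mouth, and its centre is near (0.592, -0.122). It needs another 100 mm.

Request:
{"op": "carry_out", "data": {"offset": [[0,-0.03,0],[0,-0.06,0],[0,-0.07,0],[0,-0.07,0],[0,-0.07,0],[0,-0.07,0],[0,-0.07,0],[0,-0.07,0],[0,-0.07,0],[0,-0.06,0],[0,-0.04,0],[0,-0.02,0]], "dr": [[0,0,0],[0,0,0],[0,0,0],[0,0,0],[0,0,0],[0,0,0],[0,0,0],[0,0,0],[0,0,0],[0,0,0],[0,0,0],[0,0,0]], "gripper": [0,0,0,0,0,0,0,0,0,0,0,0]}}

```text
t: 17.35
eef_pos: [0.5114, -0.117, 0.2329]
orientation: [0.001, 0.727, 0.686, 0.0]
wrist_force: [3.4, 0.0, 5.3]
grip_width: 0.0204
finger_force: 99.7
```

Request:
{"op": "carry_out", "data": {"offset": [[0,-0.03,0],[0,-0.06,0],[0,-0.07,0],[0,-0.07,0],[0,-0.05,0],[0,-0.02,0],[0,0,0],[0,0,0]], "dr": [[0,0,0],[0,0,0],[0,0,0],[0,0,0],[0,0,0],[0,0,0],[0,0,0],[0,0,0]], "gripper": [0,0,0,0,0,0,0,0]}}

```text
t: 18.35
eef_pos: [0.4814, -0.1152, 0.2328]
orientation: [0.0, 0.727, 0.686, 0.0]
wrist_force: [2.4, -0.0, 4.5]
grip_width: 0.0209
finger_force: 99.8
```

```bash
cat > pl.py <<'E'
from h import *
def plinth(cams):
  Rx=np.array([.9983,-.0586]);Ry=np.array([.0586,.9983])
  for c in cams:
    s,im,d=shot(c); W=cloud(c,d,s)
    for x in r.cut_out(c,'plinth_center')[:1]:
        Q=W[x['region']]; Q=Q[abs(Q[:,2]-.036)<.006]
        if len(Q)<20: continue
        q=(Q[:,:2]-[.6466,-.1245])@np.stack([Rx,Ry],1)
        print(c,len(Q),round(x['p'],2),'bay x,y',np.round(np.percentile(q,[1,99],axis=0)*1000,1).tolist(),cv2.minAreaRect((Q[:,:2]*1000).astype(np.float32)))
E
python3 - <<'E'
from pl import *
plinth(['wrist','scene','top'])
plan([.6711,-.1263,.233])
E
```

```text
wrist 2507 0.68 bay x,y [[-198.2, -22.3], [-110.5, 21.1]] ((492.48150634765625, -116.65927124023438), (44.389713287353516, 90.00330352783203), 88.12439727783203)
scene 380 0.94 bay x,y [[-198.5, -25.7], [-109.6, 19.8]] ((493.0819091796875, -117.5166015625), (49.12887954711914, 90.97152709960938), 87.09078216552734)
[0.6711, -0.1263, 0.233] total tool shift /0.1m [-0.   1.9 -0. ]
t 18.65 pos [ 0.4814 -0.1152  0.2327] yaw -3.35 F [ 2.62 -0.15  5.86] w 0.0204 ff 99.83664393424988 j [-0.33  0.22  1.76  0.    1.16 -0.27]
```

All of the plinth is on the tray: it spans bay x -199 to -109 mm, and the tray spans -225 to -85. Now I lift and carry the picker back.

Request:
{"op": "carry_out", "data": {"offset": [[0,0,-0.1],[0,0,-0.3],[0,0,-0.45],[0,0,-0.45],[0,0,-0.37],[0,0,0]], "dr": [[0,0,0],[0,0,0],[0,0,0],[0,0,0],[0,0,0],[0,0,0]], "gripper": [0,0,0,0,0,0]}}

```text
t: 19.4
eef_pos: [0.4812, -0.1152, 0.4016]
orientation: [0.001, 0.727, 0.686, 0.0]
wrist_force: [0.2, -0.5, -2.6]
grip_width: 0.0203
finger_force: 98.9
```

Request:
{"op": "carry_out", "data": {"offset": [[0.3,-0.11,0],[0.3,-0.11,0],[0.3,-0.11,0],[0.3,-0.11,0],[0.3,-0.11,0],[0.3,-0.11,0],[0.3,-0.11,0],[0.3,-0.11,0],[0.3,-0.11,0],[0.3,-0.11,0],[0,0,0],[0,0,0]], "dr": [[0,0,0],[0,0,0],[0,0,0],[0,0,0],[0,0,0],[0,0,0],[0,0,0],[0,0,0],[0,0,0],[0,0,0],[0,0,-0.0242],[0,0,-0.0242]], "gripper": [0,0,0,0,0,0,0,0,0,0,0,0]}}

```text
t: 20.9
eef_pos: [0.3879, 0.1907, 0.3978]
orientation: [-0.001, 0.613, 0.79, -0.002]
wrist_force: [0.5, -0.1, -2.5]
grip_width: 0.0205
finger_force: 98.8
```

Request:
{"op": "carry_out", "data": {"offset": [[0,0,0],[0,0,0]], "dr": [[0,0,0],[0,0,0]], "gripper": [0,0]}}

```text
t: 21.15
eef_pos: [0.3886, 0.1905, 0.3988]
orientation: [-0.0, 0.616, 0.787, -0.001]
wrist_force: [-0.1, 0.4, -1.5]
grip_width: 0.0204
finger_force: 98.8
```

Run:
```python
from pl import *
plinth(['scene','top'])
plan([.3889,.1907,.229],[.4099,.2466,.229])
s,im,d=shot('scene'); W=cloud('scene',d); p=np.array(s['eef_pos'])
m=(np.hypot(W[...,0]-p[0],W[...,1]-p[1])<.04)&(W[...,2]<p[2]-.02)&(W[...,2]>.16)
P=W[m]
for z in (.38,.36,.34,.3,.28,.26,.24,.22,.21,.2):
    k=(abs(P[:,2]-z)<.006); 
    if k.any(): print(z,k.sum(),np.round((P[k].mean(0)-p)*1000,1))
```

```text
scene 428 0.69 bay x,y [[-198.9, -24.6], [-111.1, 17.5]] ((492.911865234375, -118.09893035888672), (46.075199127197266, 91.69268798828125), 88.90828704833984)
top 340 0.72 bay x,y [[-199.9, -20.8], [-114.3, 21.8]] ((489.8240966796875, -114.92817687988281), (41.230953216552734, 86.44403839111328), 88.43135070800781)
[0.3889, 0.1907, 0.229] total tool shift /0.1m [0.000e+00 1.000e-03 1.704e+00]
[0.4099, 0.2466, 0.229] total tool shift /0.1m [ 0.492  0.339 -0.   ]
t 21.35 pos [0.3889 0.1907 0.3994] yaw 13.99 F [ 0.4  -0.32 -1.8 ] w 0.0202 ff 98.83147716522217 j [ 0.35 -0.01  1.62  0.    1.54  0.1 ]
0.38 10 [ -3.   -1.7 -22.9]
0.36 16 [ -2.5  -1.4 -39.8]
0.34 16 [ -2.2  -2.5 -59.4]
0.3 15 [ -0.6  -3.1 -99.3]
0.28 15 [  -0.2   -3.9 -119. ]
0.26 10 [  -0.6   -2.6 -140.1]
0.24 12 [   0.2   -2.8 -158.6]
0.22 16 [  -0.9   -2.5 -179.6]
0.21 36 [  -2.    -4.8 -189.5]
0.2 22 [   3.5    9.  -197.8]
```

Request:
{"op": "carry_out", "data": {"offset": [[0,0,0.4],[0,0,0.45],[0,0,0.45],[0,0,0.3],[0,0,0.1],[0,0,0]], "dr": [[0,0,0],[0,0,0],[0,0,0],[0,0,0],[0,0,0],[0,0,0]], "gripper": [0,0,0,0,0,0]}}

```text
t: 22.15
eef_pos: [0.3892, 0.1908, 0.2299]
orientation: [0.0, 0.615, 0.788, -0.0]
wrist_force: [0.5, 1.0, -1.9]
grip_width: 0.0202
finger_force: 98.7
```

Request:
{"op": "carry_out", "data": {"offset": [[0.06,0.041,0],[0.08,0.055,0],[0.08,0.055,0],[0.08,0.055,0],[0.08,0.055,0],[0.07,0.048,0],[0.042,0.03,0],[0,0,0],[0,0,0]], "dr": [[0,0,0],[0,0,0],[0,0,0],[0,0,0],[0,0,0],[0,0,0],[0,0,0],[0,0,0],[0,0,0]], "gripper": [0,0,0,0,0,0,0,0,0]}}

```text
t: 23.28
eef_pos: [0.4097, 0.2466, 0.2294]
orientation: [-0.0, 0.615, 0.788, -0.0]
wrist_force: [-0.1, -0.5, -1.9]
grip_width: 0.0204
finger_force: 98.8
```

Run:
```python
from h import *
plan([.4099,.2466,.2137])
```

```text
[0.4099, 0.2466, 0.2137] total tool shift /0.1m [0.    0.002 0.157]
t 23.27 pos [0.4097 0.2466 0.2294] yaw 14.07 F [-0.13 -0.5  -1.9 ] w 0.0204 ff 98.83392333984375 j [ 0.44  0.19  1.8  -0.    1.15  0.2 ]
```

Request:
{"op": "carry_out", "data": {"offset": [[0,0,0.04],[0,0,0.04],[0,0,0.03],[0,0,0.02],[0,0,0.01],[0,0,0.005],[0,0,0],[0,0,0]], "dr": [[0,0,0],[0,0,0],[0,0,0],[0,0,0],[0,0,0],[0,0,0],[0,0,0],[0,0,0]], "gripper": [0,0,0,0,0,0,0,0]}}

```text
t: 24.28
eef_pos: [0.4099, 0.2467, 0.2151]
orientation: [0.0, 0.615, 0.788, 0.0]
wrist_force: [-0.1, -0.2, -2.1]
grip_width: 0.0203
finger_force: 98.8
```

Request:
{"op": "carry_out", "data": {"offset": [[0,0,0.01],[0,0,0.005],[0,0,0],[0,0,0]], "dr": [[0,0,0],[0,0,0],[0,0,0],[0,0,0]], "gripper": [0,0,0,0]}}

```text
t: 24.78
eef_pos: [0.4099, 0.2467, 0.2135]
orientation: [0.0, 0.615, 0.788, 0.0]
wrist_force: [0.2, -0.6, -1.1]
grip_width: 0.0205
finger_force: 98.8
```

Request:
{"op": "carry_out", "data": {"offset": [[0,0,0.005],[0,0,0.005],[0,0,0],[0,0,0]], "dr": [[0,0,0],[0,0,0],[0,0,0],[0,0,0]], "gripper": [0,0,0,0]}}

```text
t: 25.28
eef_pos: [0.41, 0.2468, 0.2132]
orientation: [0.0, 0.615, 0.788, 0.0]
wrist_force: [-3.4, -0.9, 6.3]
grip_width: 0.02
finger_force: 100.2
```

Request:
{"op": "carry_out", "data": {"offset": [[0,0,0],[0,0,0],[0,0,0],[0,0,0],[0,0,0],[0,0,0]], "dr": [[0,0,0],[0,0,0],[0,0,0],[0,0,0],[0,0,0],[0,0,0]], "gripper": [0.4,0.7,1,1,1,1]}}

```text
t: 26.02
eef_pos: [0.4099, 0.2467, 0.2125]
orientation: [-0.0, 0.615, 0.788, -0.0]
wrist_force: [0.0, 0.3, 0.1]
grip_width: 0.0853
finger_force: 0.0
```

Request:
{"op": "carry_out", "data": {"offset": [[0,0,-0.15],[0,0,-0.4],[0,0,-0.45],[0,0,-0.45],[0,0,-0.45],[0,0,0],[0,0,0]], "dr": [[0,0,0],[0,0,0],[0,0,0],[0,0,0],[0,0,0],[0,0,0],[0,0,0]], "gripper": [1,1,1,1,1,1,1]}}

```text
t: 26.9
eef_pos: [0.4096, 0.2466, 0.4023]
orientation: [-0.0, 0.615, 0.788, -0.0]
wrist_force: [0.1, 0.3, -1.4]
grip_width: 0.0853
finger_force: 0.0
```

Run:
```python
from pl import *
s,im,d=shot('wrist'); W=cloud('wrist',d,s)
top=(abs(W[...,2]-.266)<.006)&(np.hypot(W[...,0]-.41,W[...,1]-.246)<.03)
P=W[top]; print(top.sum(),cv2.minAreaRect((P[:,:2]*1000).astype(np.float32)),np.median(P[:,2]))
plinth(['top','scene'])
im,_=r.get_image('scene'); cv2.imwrite('pics/s9.png',cv2.resize(im[120:400,100:440,::-1],None,fx=2.1,fy=2.1))
plan([.41,.247,.4])
```

```text
491 ((408.52960205078125, 248.11366271972656), (21.83775520324707, 20.880245208740234), 14.349967956542969) 0.2660992872615626
top 31 0.6 bay x,y [[-208.8, 354.8], [-4.4, 431.6]] ((563.317626953125, 268.42822265625), (24.561960220336914, 224.6241912841797), 69.60054016113281)
scene 423 0.91 bay x,y [[-198.3, -24.9], [-111.1, 18.0]] ((493.34100341796875, -118.05571746826172), (45.11137771606445, 91.28683471679688), 89.05245208740234)
[0.41, 0.247, 0.4] total tool shift /0.1m [0.003 0.003 0.019]
t 27.2 pos [0.4097 0.2467 0.4019] yaw 14.07 F [-0.2   0.5  -0.27] w 0.0854 ff 0.0 j [0.44 0.08 1.51 0.   1.55 0.2 ]
```

View pics/s9.png

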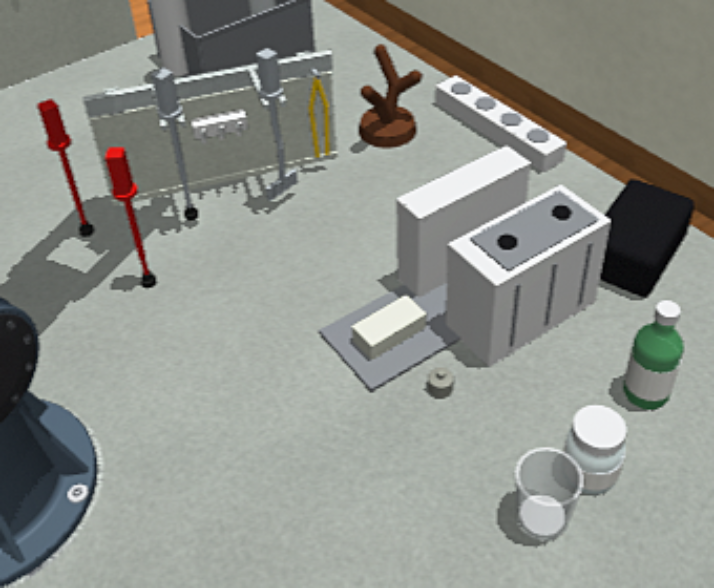

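The plinth lies wholly on the tray at (388,327) in the crop. The picker hangs back on its hook at (168,95), and everything else is in place.

```bash
python3 -c "
from cell import r
print(r.hand_in())"
```

```text
the job is handed in; nothing more can be done
None
```

The plinth was drawn out with a press of about 7 N and lies wholly on the drip tray, the picker hangs back on its own hook, nothing else moved, and the job was handed in at about 27 s of the 58 s allowed.

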